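Hook the wide ledge onto the slotted desk upright

ROBOT

A 7-joint arm with a two-finger parallel gripper is mounted at the origin on the work surface. World frame = base frame: x ahead of the robot, y to its left, z up, the work surface at z = 0. Lengths are in m, angles in rad, forces in N, time in s.
With the tool pointing down it reaches from about 0.35 to 0.9 m from the base axis. Payload 8.1 kg.
Tool frame: the origin (TCP) lies midway between the tips of the shut fingers; the grasp point (between the pads) lies arm.grasp_offset behind it (arm.grasp_offset is the distance from the TCP to the grasp point, in m); z points along the fingers, y is the line along which they close (so a half turn about z gives the same grasp; the last joint's range is limited). The gripper opens to 92 mm and grips with 3 to 60 N. Pads are 19 mm wide; open, the fingers measure 130 mm over their backs; the gripper's body (75 mm by 190 mm) begins 47 mm behind the grasp point.
Start: joints at [-1.297, 0.434, 0.025, 1.573, -0.012, 1.134, -0.075], TCP at [0.23, 0.581, 0.227] pointing down, gripper open.
Joint ranges: [-2.62, 2.62], [-0.44, 2.09], [-1.27, 1.32], [0.08, 2.57], [-1.32, 4.46], [0.12, 2], [-2.74, 2.74]. Speed limits (rad/s): [2.22, 2.22, 3.01, 3.01, 3.14, 3.14, 3.14].

INTERFACE

Orientations are given as a rotation vector (axis times angle).
In Python, from cell import observe, imaging, arm gives the robot as it stands.
- The arm moves only by the tool apply_moves, never from a script. Its argument "commands" is a list of rows, each a list of 5 numbers: the opening in per cent of the stroke, from 0 (shut) to 100 (fully open), then the shift along the world's x, y, z in units of 0.06 m (1.0 is 0.06 m), then the turn about the world's z in units of 0.5 rad (1.0 is 0.5 rad). A call has 1 to 12 rows; each row shifts and turns the commanded pose from where the row before left it; what a row does not reach is not made up. A row lasts 1/8 s, in which the tool goes at most 62.5 mm and 10.7 degrees, less where a joint would pass 70% of its speed; a pose out of reach is approached as far as the arm can. A call with a number of a shift or a turn outside -1 to 1 is refused whole. A call with a gripper value outside its range is refused whole. The fingers move at their own pace and stop on an object; "newtons" is the grip in N (left out, the last holds). Time passes only in rows, so rows that do not move let the fingers close. It gives the time, the measured TCP pose, the force, the opening and the grip force at its end, in the units of the state.
- observe(): the state, without advancing time (a new reading comes with each control period).
- imaging.get_image(name): name is "scene" or "top" or "wrist"; returns (picture, depth): 480x640x3 uint8, red, green, blue; 480x640 float32, m along the optical axis (not along the pixel's ray), 0 where there is no reading.
- imaging.camera_params(name): a dict with "camera_matrix" (3x3 intrinsics, pixels), "origin" and "rotation" of the camera in the world; the wrist camera has in their place "tool_from_camera" (4x4, takes a point from camera to tool coordinates, whose origin is the TCP and whose axes are the flange's). Camera axes: x right, y up, looking along -z (the intrinsics and any distortion apply to the point x, -y, -z); pixel columns grow to the right and rows downward; lengths in m; the calibration is good to about 2 mm. A picture is of the moment at which its call begins: read the wrist's pose just before it. camera_params takes no time and is no camera call.
- arm.sign_off(): hands the job in; it is judged then, once.
The state is a dict: "clock": time; "joints": joint angles; "dq": joint speeds; "joint_efforts": joint torques, N m; "position": TCP position; "ee_rot": TCP orientation; "force": force on the tool from outside, world axes, zero at the start; "ft_torque": the same for the moment, N m; "width": opening from 0.0 (shut) to 1.0 (fully open); "gripper_force": force on a finger pad.
Only numpy, scipy, OpenCV 4.12 (cv2) and the standard library are available. Lean on these libraries where they do the work, as an engineer would, in place of code of your own. Each camera call takes 0.05 s, during which the arm holds its last target. There are 200 camera calls.

TASK

Take the wider of the two hook-on ledges by its grip block, hook its tongue into the slot in the top of the grey upright with the ledge board on the side facing the robot, and press it straight down until it is locked fully home. Leave the narrow ledge where it stands and let go at the end.

Things in the scene. Friction and masses are not known exactly. Their poses are not given: they have to be found in the camera images.
- wide_grip (a point): Centre of the upright wooden grip block (24 x 24 mm, 50 tall) on the wide hook-on ledge (loose, 0.18 kg). It stands on the desk as it will hang: wooden board 120 wide (y), 80 deep, 32 to 112 mm in front (-x), its underside 109 mm below this point. A 6 mm aluminium bridge under the grip, from -32 to +12 mm in x, underside 31 mm below this point. z up, x from board to tongue.
- wide_tongue (a point): Lower end of the wide ledge's tongue, 97 mm straight below the grip centre; axes as wide_grip. Tongue: 8 mm thick (x), 24 wide (y), hanging 66 mm from the bridge, foot rounded, 11 mm thick (bulging to +x). In front, 28 to 32 mm (-x), a back plate 36 mm wide runs down from the bridge to the board. Hooked on, the upright's front wall is between plate and tongue.
- narrow_grip (a point): Centre of the grip block of the narrow hook-on ledge, a bystander of the same form and height as the wide one, but with a board only 60 mm wide. It must be left where it stands.
- slot (a point): Grey fixed upright 80 wide (y), 56 deep, 150 mm tall; slot open at top, 48 (y) x 18 mm, mouth flared from -11 to +20 mm in x. Point: tongue axis when home, level with the top of the front wall (18 mm thick, at x -22 to -4). z up, x to the back; the ledge's x along it. A sprung roller stops the foot 25 mm short; about 10 N down (at most 20) locks it. Home: grip centre 31 mm above point.
There are look-alikes about, which are no part of the job. Leave any purple or red look-alike of the part that bears wide_grip alone.

How it is judged:
By the outcome, as a careful person would: the job done as asked, in the order asked, and still so for the second after the job is handed in, with the robot touching nothing.
It also fails if it takes over 35 s, if anything falls off the work surface, if the arm or the gripper's body presses on something with over 40 N, if the wrist force passes 120 N, or if a joint passes its speed limit or range.

## Working session

There is one attempt and no reset: what is moved stays moved. The work goes in short steps, Python scripts to look and compute and a tool call to move; the robot and the scene stay as the last step left them, time stands still between calls to the robot, and variables do not carry over. Pictures are saved under pics/ and viewed, at most 10 in all, crops included, and the job is handed in when it is done.

Besides the shell and the picture viewer there is one more tool, called after ">>>" as a command line: name --pt "numbers of a row" for each row, then --argument value for the rest. apply_moves: Moves the arm, as the interface text tells. Its arguments: {"type":"object","properties":{"commands":{"type":"array"},"newtons":{"type":"number"}},"required":["commands"]}

```bash
mkdir -p pics
cat > h.py <<'E'
import numpy as np, cv2
from cell import observe, imaging, arm
def snap(n,tag):
    s=observe(); p,d=imaging.get_image(n); np.savez(f'{tag}.npz',p=p,d=d,pos=s['position'],rot=s['ee_rot'])
    cv2.imwrite(f'pics/{tag}.png',p[:,:,::-1]); return p,d
def cam(n,z=None):
    c=imaging.camera_params(n); K=np.array(c['camera_matrix'])
    if 'origin' in c: return K,np.array(c['origin']),np.array(c['rotation']),c
    T=np.array(c['tool_from_camera']); R=cv2.Rodrigues(np.array(z['rot'],float))[0]
    return K,R@T[:3,3]+z['pos'],R@T[:3,:3],c
def cloud(n,tag):
    z=np.load(tag+'.npz'); K,o,R,c=cam(n,z); d=z['d']
    v,u=np.mgrid[:480,:640]
    P=np.stack([(u-K[0,2])/K[0,0]*d,-(v-K[1,2])/K[1,1]*d,-d],-1)
    W=P@R.T+o; W[d<=0]=np.nan; return W,z['p']
E
python3 - <<'E'
from h import *
for n in('scene','top'):
    snap(n,n); print(cam(n)[3])
print(imaging.camera_params('wrist'),arm.grasp_offset,observe()['ee_rot'])
E
```

```text
{'camera_matrix': array([[600.22863515,   0.        , 329.71231754],
       [  0.        , 600.22863515, 231.293098  ],
       [  0.        ,   0.        ,   1.        ]]), 'origin': array([ 1.29903521, -0.43544118,  1.34504804]), 'rotation': array([0.57458303, 0.39545283, 1.19080086])}
{'camera_matrix': array([[520.91541108,   0.        , 322.64371368],
       [  0.        , 520.91541108, 234.04862887],
       [  0.        ,   0.        ,   1.        ]]), 'origin': array([ 0.34890566, -0.12790953,  1.16912969]), 'rotation': array([ 0.05616556, -0.0846378 , -1.55676972])}
{'camera_matrix': array([[430.32106428,   0.        , 321.74062984],
       [  0.        , 430.32106428, 243.49242086],
       [  0.        ,   0.        ,   1.        ]]), 'tool_from_camera': array([[-3.93838362e-04,  9.68056673e-01,  2.50731177e-01,
         6.81245285e-02],
       [ 9.99999853e-01,  4.75019235e-04, -2.63258990e-04,
         1.92916987e-04],
       [-3.73951754e-04,  2.50731037e-01, -9.68056717e-01,
        -1.56672238e-01],
       [ 0.00000000e+00,  0.00000000e+00,  0.00000000e+00,
         1.00000000e+00]])} 0.0188 [-5.88519748e-01 -3.08586072e+00  2.16176538e-03]
```

View pics/scene.png

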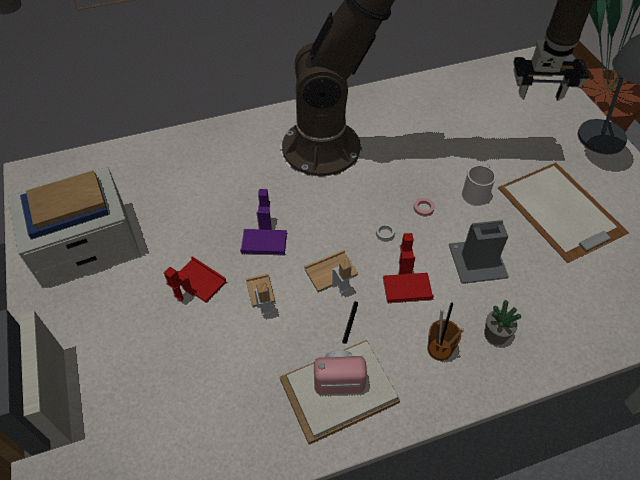

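View pics/top.png

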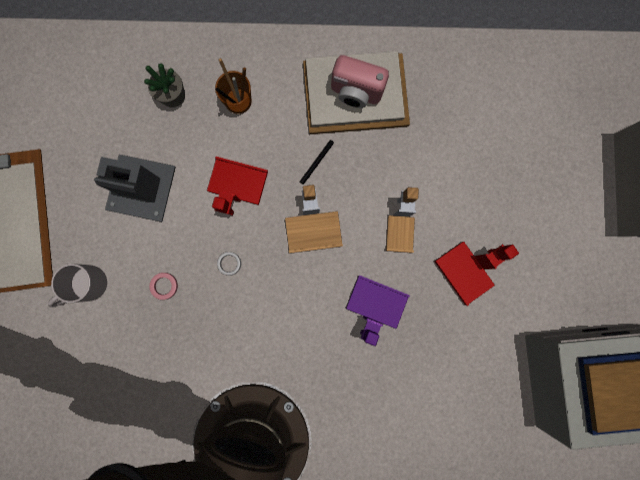

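The scene picture shows the wide wooden ledge at about (332,270), the narrow one at (260,292) and the grey upright at (485,245). In the top picture, the wide grip is at (309,192) with its board at (313,232), the narrow grip is at (411,194), and the slot is at about (122,175).

```bash
sed -i "s/np.array(c\['rotation'\]),c/cv2.Rodrigues(np.array(c['rotation'],float))[0],c/" h.py
python3 - <<'E'
from h import *
for n,boxes in (('top',dict(wide=(270,345,170,260),narrow=(380,430,170,260),up=(85,180,145,225))),('scene',dict(wide=(300,365,240,300),up=(445,512,210,285)))):
    W,p=cloud(n,n)
    for k,(a,b,c,d) in boxes.items():
        Q=W[c:d,a:b].reshape(-1,3)
        Q=Q[np.isfinite(Q[:,2])]
        print(n,k,'zhist',np.histogram(Q[:,2],np.arange(-.01,.18,.01))[0])
        for lo,hi in ((.02,.06),(.07,.1),(.122,.145),(.14,.16)):
            S=Q[(Q[:,2]>lo)&(Q[:,2]<hi)]
            if len(S)>5:
                r=cv2.minAreaRect((S[:,:2]*1000).astype(np.float32)); print(lo,hi,len(S),S.mean(0).round(4),r)
    for k,(a,b,c,d) in boxes.items():
        if k=='narrow':continue
        cv2.imwrite(f'pics/c_{n}_{k}.png',cv2.resize(p[c:d,a:b,::-1],None,fx=4,fy=4,interpolation=cv2.INTER_CUBIC))
a=[cv2.copyMakeBorder(cv2.imread(f'pics/c_{n}_{k}.png'),0,0,0,0,0) for n,k in(('top','wide'),('top','up'))]
h=max(i.shape[0] for i in a)
cv2.imwrite('pics/mont.png',np.hstack([cv2.copyMakeBorder(i,0,h-i.shape[0],0,8,0) for i in a]))
E
```

```text
top wide zhist [2369 2380 1499   70    9   10   11   10   19  168   11   10    7   16
  134    0    0    0]
0.02 0.06 100 [ 0.452  -0.1274  0.0293] ((458.0671081542969, -127.67741394042969), (80.81306457519531, 118.01216888427734), 8.283591270446777)
0.07 0.1 198 [ 0.5098 -0.1198  0.0837] ((518.71533203125, -119.08534240722656), (43.83230209350586, 34.53913116455078), 8.54872989654541)
0.122 0.145 145 [ 0.5282 -0.1173  0.1332] ((529.0816040039062, -117.0378646850586), (24.57861328125, 23.709766387939453), 8.154348373413086)
top narrow zhist [1808 1456  714   44   14   11   21   11   23  170   18   19   17   28
  123    0    0    0]
0.02 0.06 90 [ 0.4801 -0.3194  0.0352] ((470.5936584472656, -328.2124938964844), (54.3209228515625, 115.96415710449219), 79.48307800292969)
0.07 0.1 211 [ 0.5091 -0.3225  0.0838] ((517.3903198242188, -325.24859619140625), (34.84534454345703, 44.30204772949219), 85.82938385009766)
0.122 0.145 147 [ 0.527  -0.3251  0.1322] ((527.2918090820312, -326.0094299316406), (24.54702377319336, 23.7454833984375), 85.64846801757812)
top up zhist [1822 3469  387   45   5
[... 1116 characters left out ...]
, 25.802881240844727), 11.722464561462402)
scene up zhist [ 878 2069  396   86   82   84   93   82   93   91   92   87  127  128
  165  392   61    0]
0.02 0.06 345 [0.5744 0.2488 0.0402] ((573.775146484375, 247.81503295898438), (97.01423645019531, 50.76140594482422), 44.7606086730957)
0.07 0.1 276 [0.5747 0.2488 0.0851] ((574.0349731445312, 247.53805541992188), (97.61526489257812, 49.66561508178711), 44.79505920410156)
0.122 0.145 442 [0.5645 0.2577 0.1358] ((563.1492309570312, 261.78875732421875), (84.80706787109375, 56.137203216552734), 73.2885513305664)
0.14 0.16 453 [0.561  0.2624 0.1463] ((560.8511352539062, 262.46099853515625), (83.22044372558594, 57.8057746887207), 77.48291778564453)
```

View pics/mont.png

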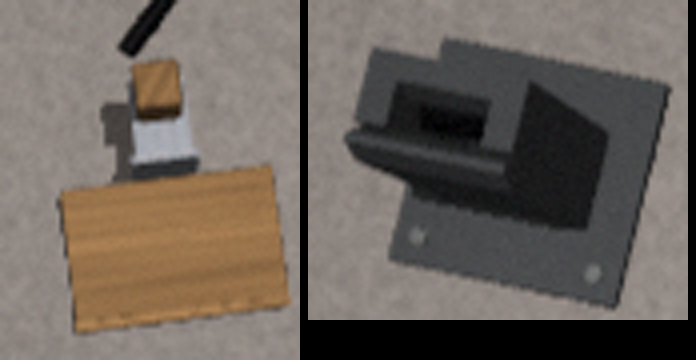

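The crops show the wide grip's top face at about yaw +8°. The upright's rounded front lip faces the robot, and its yaw is about -11°. I'll move above the wide grip and turn so the fingers close along the ledge's x.

>>> apply_moves --pt "100 0.42 -0.95 0 -0.175" --pt "100 0.42 -0.95 0 -0.175" --pt "100 0.42 -0.95 0 -0.175" --pt "100 0.42 -0.95 0 -0.175" --pt "100 0.42 -0.95 0 -0.175" --pt "100 0.42 -0.95 0 -0.175" --pt "100 0.42 -0.95 0 -0.175" --pt "100 0.42 -0.95 0 -0.175" --pt "100 0.42 -0.95 0 -0.175" --pt "100 0.42 -0.95 0 -0.175" --pt "100 0.42 -0.95 0 -0.175" --pt "100 0.42 -0.95 0 -0.175"

```text
clock: 1.6
position: [0.5329, -0.1045, 0.2267]
ee_rot: [-2.059, -2.373, -0.001]
force: [1.2, 0.8, 0.3]
width: 0.996
gripper_force: 0.0
```

>>> apply_moves --pt "100 0 0 0 0" --pt "100 0 0 0 0"

```text
clock: 1.85
position: [0.532, -0.1025, 0.2262]
ee_rot: [-2.055, -2.375, 0.001]
force: [0.6, 1.2, -0.7]
width: 0.997
gripper_force: 0.0
```

```bash
cat > w.py <<'E'
import sys
from h import *
tag=sys.argv[1]; x0,y0=map(float,sys.argv[2:4])
snap('wrist',tag); s=observe()
R=cv2.Rodrigues(np.array(s['ee_rot'],float))[0]
print(s['clock'],s['position'],'yangle',np.degrees(np.arctan2(R[1,1],R[0,1])),'z',R[:,2].round(3))
W,p=cloud('wrist',tag)
Q=W.reshape(-1,3);Q=Q[np.isfinite(Q[:,2])&(np.hypot(Q[:,0]-x0,Q[:,1]-y0)<.16)]
for lo,hi in ((-.01,.01),(.01,.035),(.078,.092),(.128,.142),(.146,.156)):
    S=Q[(Q[:,2]>lo)&(Q[:,2]<hi)]
    if len(S)>9: print(lo,len(S),np.median(S[:,2]).round(4),cv2.minAreaRect((S[:,:2]*1000).astype(np.float32)))
E
python3 w.py w1 .531 -.117
```

```text
1.9 [ 0.53193596 -0.10163139  0.22630727] yangle 8.336622869188234 z [-0.001  0.001 -1.   ]
-0.01 65794 -0.0012 ((528.0674438476562, -113.38604736328125), (317.0399475097656, 311.0059814453125), 57.52651596069336)
0.01 16017 0.011 ((545.7303466796875, -64.32890319824219), (272.2685546875, 216.24478149414062), 8.59153938293457)
0.078 1478 0.0826 ((514.1317138671875, -47.926605224609375), (43.98491287231445, 179.49758911132812), 4.142672061920166)
0.128 1429 0.1324 ((529.9947509765625, -115.87837219238281), (23.902624130249023, 23.823322296142578), 9.64147663116455)
```

View pics/w1.png

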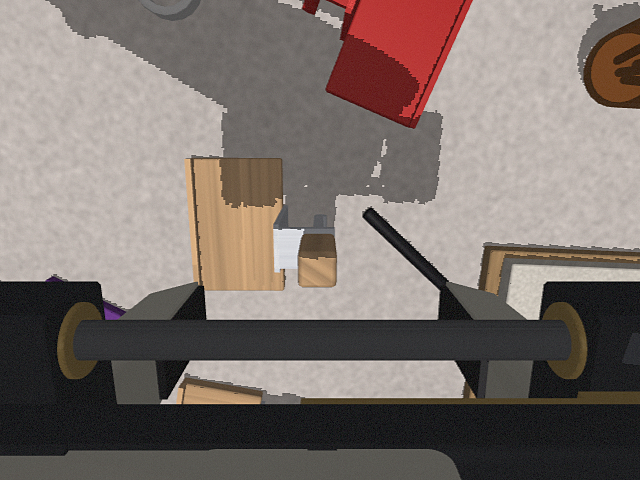

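The wrist picture shows the grip top at about (318,262) between the fingers, with the board to its left and the pen at (405,245), clear of the fingers. I'll centre on the grip, go down and grip it.

>>> apply_moves --pt "100 -0.04 -0.22 0 0" --pt "100 0 0 -0.6 0" --pt "100 0 0 -0.6 0" --pt "100 0 0 -0.6 0" --pt "100 0 0 -0.4 0" --pt "100 0 0 0 0" --pt "0 0 0 0 0" --pt "0 0 0 0 0" --pt "0 0 0 0 0" --pt "0 0 0 0 0" --newtons 50

```text
clock: 3.15
position: [0.5302, -0.116, 0.0952]
ee_rot: [2.055, 2.375, 0.001]
force: [-0.5, 0.8, 0.4]
width: 0.616
gripper_force: 0.0
```

>>> apply_moves --pt "0 0 0 0 0" --pt "0 0 0 0 0" --pt "0 0 0 0 0" --pt "0 0 0 0 0" --pt "0 0 0 0 0" --pt "0 0 0 0 0"

```text
clock: 3.9
position: [0.53, -0.116, 0.0947]
ee_rot: [-2.056, -2.375, 0.0]
force: [0.5, -0.0, -0.4]
width: 0.261
gripper_force: 50.0
```

>>> apply_moves --pt "0 0 0 0.3 0" --pt "0 0 0 0.5 0" --pt "0 0 0 0.6 0" --pt "0 0 0 0.6 0" --pt "0 0 0 0.6 0" --pt "0 0 0 0.5 0" --pt "0 0 0 0.2 0" --pt "0 0 0 0 0"

```text
clock: 4.9
position: [0.53, -0.116, 0.2926]
ee_rot: [2.056, 2.375, 0.001]
force: [-0.9, -0.2, -2.7]
width: 0.259
gripper_force: 50.0
```

```bash
python3 w.py w2 .531 -.117
```

```text
4.95 [ 0.52959512 -0.11583907  0.29181155] yangle 8.253755179150016 z [-0.001  0.    -1.   ]
-0.01 44914 -0.0013 ((554.998779296875, -86.22137451171875), (242.2379150390625, 312.6629333496094), 47.04463195800781)
0.01 4610 0.011 ((600.671875, -59.9923095703125), (96.98439025878906, 249.83526611328125), 31.651649475097656)
0.078 37 0.0822 ((527.1065063476562, 41.24696350097656), (4.021834373474121, 4.056824684143066), 76.12403869628906)
```

View pics/w2.png

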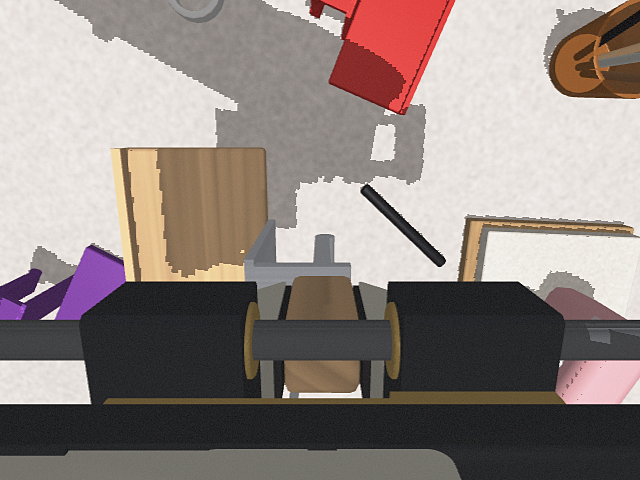

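The picture shows the ledge held upright between the fingers, with the grip at (320,335) and the tongue at (323,250). I'll carry it most of the way and measure the upright from there.

>>> apply_moves --pt "0 0.05 0.3 0 -0.1" --pt "0 0.05 0.7 0 -0.1" --pt "0 0.05 0.7 0 -0.1" --pt "0 0.05 0.7 0 -0.1" --pt "0 0.05 0.7 0 -0.1" --pt "0 0.05 0.6 0 -0.1" --pt "0 0.03 0.3 0 -0.07" --pt "0 0 0 0 0" --pt "0 0 0 0 0"

```text
clock: 6.08
position: [0.5494, 0.1225, 0.2919]
ee_rot: [2.424, 1.999, -0.003]
force: [0.1, 0.3, -2.2]
width: 0.259
gripper_force: 50.0
```

```bash
python3 w.py w3 .55 .264
python3 - <<'E'
from h import *
W,p=cloud('wrist','w3')
S=W.reshape(-1,3); S=S[(np.hypot(S[:,0]-.55,S[:,1]-.13)<.17)&(S[:,2]>.16)&(S[:,2]<.24)]
print(np.histogram(S[:,2],np.arange(.16,.24,.005)))
# board tilt: fit plane to board top, tool x coordinate
b=S[(S[:,2]>.19)&(S[:,2]<.225)&(S[:,0]<.53)]
A=np.c_[b[:,:2],np.ones(len(b))]; print(len(b),np.linalg.lstsq(A,b[:,2],rcond=None)[0])
E
```

```text
6.125 [0.54957575 0.12229599 0.29225463] yangle -11.019663847004967 z [-0.001 -0.001 -1.   ]
-0.01 47011 -0.001 ((539.4974365234375, 209.5426025390625), (209.03993225097656, 319.7440185546875), 78.97830200195312)
0.01 258 0.0119 ((538.1067504882812, 208.357666015625), (75.22520446777344, 216.75726318359375), 19.385799407958984)
0.078 195 0.0852 ((553.6421508789062, 256.0674743652344), (64.5417709350586, 55.285308837890625), 78.9013671875)
0.128 1555 0.1363 ((552.1495971679688, 250.60894775390625), (53.41482162475586, 55.7308235168457), 78.87383270263672)
0.146 784 0.1485 ((552.7168579101562, 248.01112365722656), (48.42741775512695, 45.859649658203125), 78.7399673461914)
(array([    0,     0,     0,     0,     0,     0,     0,    74,   141,
       16984,   777,  1382,    82,    99,    92]), array([0.16 , 0.165, 0.17 , 0.175, 0.18 , 0.185, 0.19 , 0.195, 0.2  ,
       0.205, 0.21 , 0.215, 0.22 , 0.225, 0.23 , 0.235]))
19230 [-0.04222759  0.00612289  0.22789226]
```

View pics/w3.png

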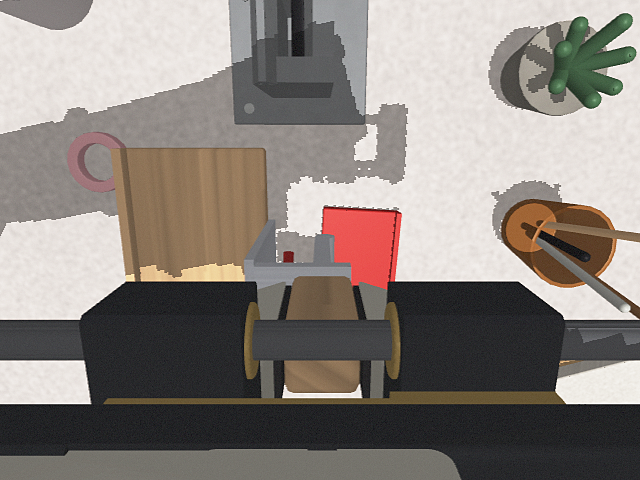

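The wrist picture shows the upright at the top, with its slot at about (298,30) lined up with the ledge's axes. The fit agrees with the top camera, giving a slot at about (0.549, 0.265) and yaw -11°. I'll move over it and stop just above the mouth.

>>> apply_moves --pt "0 0.03 0.4 0 0" --pt "0 0 0.7 0 0" --pt "0 0 0.7 0 0" --pt "0 0 0.4 0 0" --pt "0 0 0.16 0 0" --pt "0 0 0 -0.4 0" --pt "0 0 0 -0.4 0" --pt "0 0 0 0 0" --pt "0 0 0 0 0"

```text
clock: 7.25
position: [0.5524, 0.2647, 0.2459]
ee_rot: [2.424, 1.997, 0.002]
force: [1.0, 0.0, -1.7]
width: 0.259
gripper_force: 50.0
```

```bash
python3 w.py w4 .55 .264
python3 - <<'E'
from h import *
p,d=snap('scene','s4')
a=cv2.resize(p[190:290,440:540,::-1],None,fx=4,fy=4,interpolation=cv2.INTER_CUBIC)
b=cv2.resize(cv2.imread('pics/w4.png'),(400,300)); b=cv2.copyMakeBorder(b,0,100,0,0,0)
cv2.imwrite('pics/m4.png',np.hstack([a,b]))
E
```

```text
7.3 [0.55243752 0.26500353 0.24605821] yangle -11.007056770238252 z [ 0.002  0.001 -1.   ]
-0.01 48415 -0.0011 ((586.6431274414062, 293.07659912109375), (226.4810791015625, 312.3045654296875), 33.859596252441406)
0.01 138 0.0203 ((540.7756958007812, 299.1081848144531), (66.94539642333984, 71.99026489257812), 45.23064041137695)
0.078 146 0.0863 ((563.9445190429688, 299.4053039550781), (48.27396774291992, 35.6795539855957), 19.142009735107422)
0.128 1827 0.1359 ((556.4983520507812, 271.74346923828125), (64.66001892089844, 55.7747917175293), 78.18190002441406)
0.146 955 0.1487 ((534.6596069335938, 292.6912841796875), (70.02557373046875, 21.11328887939453), 80.31324005126953)
```

View pics/m4.png

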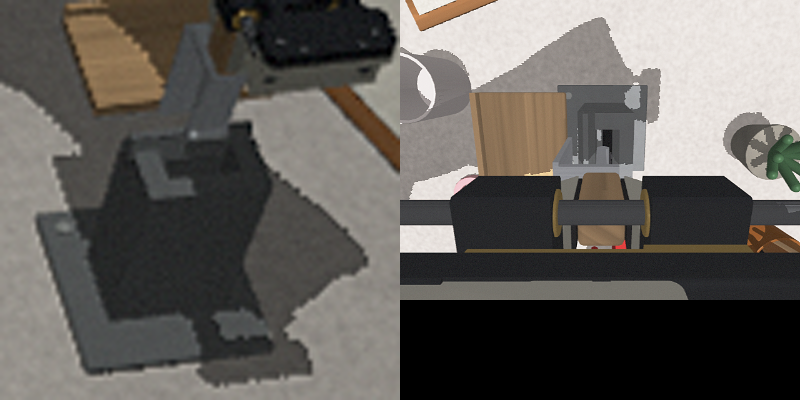

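The tongue hangs right over the mouth in both views. I'll go down slowly to just above the roller.

>>> apply_moves --pt "0 -0.02 0 -0.15 0" --pt "0 0 0 -0.15 0" --pt "0 0 0 -0.15 0" --pt "0 0 0 -0.15 0" --pt "0 0 0 -0.1 0" --pt "0 0 0 0 0"

```text
clock: 8.1
position: [0.5504, 0.2653, 0.2022]
ee_rot: [2.423, 1.999, -0.001]
force: [0.4, -0.0, -2.8]
width: 0.26
gripper_force: 50.0
```

>>> apply_moves --pt "0 0 0 -0.06 0" --pt "0 0 0 -0.06 0" --pt "0 0 0 -0.04 0" --pt "0 0 0 -0.04 0"

```text
clock: 8.6
position: [0.5505, 0.2657, 0.191]
ee_rot: [-2.423, -1.999, -0.001]
force: [-1.2, -0.8, 5.5]
width: 0.259
gripper_force: 50.0
```

>>> apply_moves --pt "0 0 0 -0.04 0" --pt "0 0 0 -0.04 0" --pt "0 0 0 -0.04 0"

```text
clock: 8.98
position: [0.5505, 0.2656, 0.1836]
ee_rot: [2.423, 1.999, 0.001]
force: [-0.7, 0.0, 2.0]
width: 0.258
gripper_force: 50.0
```

>>> apply_moves --pt "0 0 0 -0.06 0" --pt "0 0 0 -0.06 0" --pt "0 0 0 -0.06 0" --pt "0 0 0 -0.04 0"

```text
clock: 9.48
position: [0.5505, 0.2656, 0.1701]
ee_rot: [2.423, 1.999, 0.0]
force: [-0.2, -0.6, 2.0]
width: 0.253
gripper_force: 50.0
```

>>> apply_moves --pt "0 0 0 -0.03 0" --pt "0 0 0 -0.03 0" --pt "0 0 0 0 0"

```text
clock: 9.85
position: [0.5504, 0.2656, 0.1667]
ee_rot: [2.423, 1.999, 0.0]
force: [1.4, -0.2, 0.5]
width: 0.258
gripper_force: 50.0
```

>>> apply_moves --pt "0 0 0 -0.02 0" --pt "0 0 0 -0.02 0" --pt "0 0 0 -0.02 0"

```text
clock: 10.22
position: [0.5506, 0.2656, 0.1664]
ee_rot: [-2.422, -1.998, -0.003]
force: [-12.4, -4.8, 41.5]
width: 0.258
gripper_force: 50.0
```

It has hit a hard stop at the predicted home height. I'll take off the pressure, then check and release.

>>> apply_moves --pt "0 0 0 0.05 0" --pt "0 0 0 0 0"

```text
clock: 10.48
position: [0.5505, 0.2656, 0.1666]
ee_rot: [-2.423, -1.999, -0.001]
force: [-1.7, -1.3, 9.4]
width: 0.258
gripper_force: 50.0
```

>>> apply_moves --pt "30 0 0 0 0" --pt "45 0 0 0 0" --pt "60 0 0 0 0" --pt "80 0 0 0 0" --pt "100 0 0 0 0" --pt "100 0 0 0 0" --pt "100 0 0 0 0" --pt "100 0 0 0 0"

```text
clock: 11.48
position: [0.5504, 0.2655, 0.1662]
ee_rot: [2.423, 1.999, 0.0]
force: [-0.9, 1.4, -0.1]
width: 0.982
gripper_force: 0.0
```

>>> apply_moves --pt "100 0 0 0.3 0" --pt "100 0 0 0.6 0" --pt "100 0 0 0.6 0" --pt "100 0 -0.4 0.4 0" --pt "100 0 -0.6 0 0" --pt "100 0 -0.4 0 0" --pt "100 0 0 0 0"

```text
clock: 12.35
position: [0.5506, 0.1793, 0.2809]
ee_rot: [2.427, 1.995, 0.001]
force: [0.2, 0.8, -0.1]
width: 1.004
gripper_force: 0.0
```

Run:
```python
from h import *
snap('wrist','w5'); W,p=cloud('wrist','w5')
Q=W.reshape(-1,3);Q=Q[np.isfinite(Q[:,2])&(np.hypot(Q[:,0]-.53,Q[:,1]-.265)<.13)]
print(np.histogram(Q[:,2],np.arange(.05,.25,.01))[0])
for lo,hi in ((.06,.11),(.15,.165),(.195,.215)):
    S=Q[(Q[:,2]>lo)&(Q[:,2]<hi)]
    if len(S)>9: print(lo,len(S),np.median(S[:,2]).round(4),cv2.minAreaRect((S[:,:2]*1000).astype(np.float32)))
p,d=snap('scene','s5')
a=cv2.resize(p[190:290,440:540,::-1],None,fx=4,fy=4,interpolation=cv2.INTER_CUBIC)
b=cv2.resize(cv2.imread('pics/w5.png'),(400,300)); b=cv2.copyMakeBorder(b,0,100,0,0,0)
cv2.imwrite('pics/m5.png',np.hstack([a,b]))
```

```text
[   11     0   158 14858   939    95   398   211  1148  6058  1516    34
    36     4    40  2185     0     0     0]
0.06 16050 0.0828 ((500.81817626953125, 274.6063537597656), (120.0230484008789, 126.16665649414062), 78.8822250366211)
0.15 1524 0.1547 ((536.9525756835938, 268.5597839355469), (53.99222183227539, 57.14616394042969), 34.15549850463867)
0.195 2223 0.2044 ((549.200927734375, 264.8736267089844), (23.87493133544922, 24.06808853149414), 78.80389404296875)
```

View pics/m5.png

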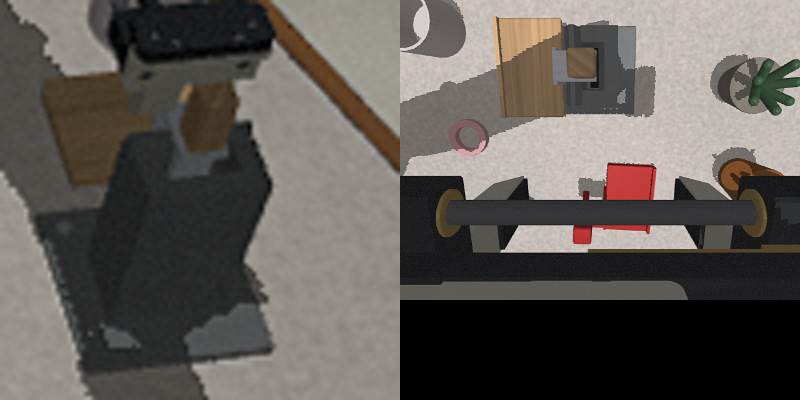

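The ledge sits square and home: the grip top reads 0.2044 m plus about 1.5 mm depth bias, against 0.206 m expected. The gripper is clear of it.

```bash
python3 -c "
from cell import arm; print(arm.sign_off())"
```

```text
the job is handed in; nothing more can be done
None
```

The wide ledge is hooked into the upright with its board facing the robot, pressed down to the hard stop at home height and released. The last press briefly read 41.5 N at the wrist, above the 20 N you gave for locking it. The narrow ledge was not touched, and the job is handed in at about 12.5 s.

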